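Put the pipette away on the carousel stand

ROBOT

A 6-joint arm with a two-finger parallel gripper is mounted at the origin on the work surface. World frame = base frame: x ahead of the robot, y to its left, z up, the work surface at z = 0. Lengths are in mm, angles in rad, forces in N, time in s.
With the tool pointing down it reaches from about 400 to 925 mm from the base axis. Payload 12.5 kg.
Tool frame: the origin (TCP) lies midway between the tips of the shut fingers; the grasp point (between the pads) lies 19 mm behind it (env.pinch_z is the z of the grasp point in the tool frame, in mm); z points along the fingers, y is the line along which they close (so a half turn about z gives the same grasp; the last joint's range is limited). The gripper opens to 95 mm and grips with 3 to 60 N. Pads are 20 mm wide; open, the fingers measure 119 mm over their backs; the gripper's body (75 mm by 180 mm) begins 59 mm behind the grasp point.
Start: joints at [-1.385, 0.491, 1.559, -0, 1.092, -0.106], TCP at [179.821, -598.595, 175.361] pointing down, gripper open.
Joint ranges: [-3.1, 3.1], [-0.84, 2.19], [0.05, 2.79], [-1.13, 4.28], [0.06, 2.93], [-2.69, 2.69]. Speed limits (rad/s): [2.22, 2.22, 2.79, 3.14, 3.14, 3.14].

INTERFACE

Orientations are given as [roll, pitch, yaw] about the fixed x, y, z axes, in that order (R = Rz(yaw) Ry(pitch) Rx(roll)).
In Python, from cell import env, eyes gives the robot as it stands.
- The arm moves only by the shell command python3 -m inch 'ROWS'. ROWS is JSON, a list of rows, each a list of 3 entries, a list of its own where there are three numbers: the shift along the tool's x, y, z in units of 60 mm (1.0 is 60 mm), then the turn about the tool's z in units of 5 degrees (1.0 is 5 degrees), then the closure, from -1 (fully open) to 1 (shut). In form: [[[tx, ty, tz], turn, claw], ...]. A call has exactly 10 rows; each row shifts and turns the commanded pose from where the row before left it, along the tool's axes as they then stand; what a row does not reach is not made up. A row lasts 1/8 s, in which the tool goes at most 62.5 mm and 10.7 degrees, less where a joint would pass 70% of its speed; a pose out of reach is approached as far as the arm can. A call is refused whole if a number of a shift passes 1 or a number of a turn 1, either way. A call with a gripper value outside its range is refused whole. The fingers move at their own pace and stop on an object; the grip force is fixed at half the most. Time passes only in rows, so rows that do not move let the fingers close, or fill a call up. It gives the time, the measured TCP pose, the force, the opening and the grip force at its end, in the units of the state.
- env.state(): the state, without advancing time (a new reading comes with each control period).
- eyes.read_camera(name): name is "scene" or "top"; returns a dict with "pixels" (384x512x3 uint8, red, green, blue), "fx", "fy", "cx", "cy" (pixels), "distortion" ([k1, k2, p1, p2, k3] as OpenCV has them; the pictures are not rectified), "extrinsics" (4x4, takes a point from world to camera coordinates). Camera axes: x right, y down, z forward; pixel columns grow to the right and rows downward; lengths in mm; the calibration is good to about 2 mm. A picture is of the moment at which its call begins. There is no depth.
- env.job_done(): hands the job in; it is judged then, once.
Trained networks look in a picture, given as the dict that the camera call returned (one of the last four; its "shot" number tells which), for a name from the list of things; names that differ only in an ending like _2 or _b are one class to them, and where a whole thing is asked for, a point or a joint stands for the part that bears it (a point fixed in the world has none). Each returns a list of dicts, best first, with "score" (0 to 1); they miss things now and then, are a little off and sometimes report something else, mostly with a low value. They report only what shows in the picture. A call takes as long as a camera call. They do not tell look-alikes from the thing itself.
- eyes.boxes_of(name, picture): "centre" ([row, column] in pixels, amid what is visible of it).
- eyes.cut_out(name, picture): "mask" (384x512 bool, what is visible of it) and "centre" ([row, column] in pixels, amid what is visible of it).
- eyes.spot_point(name, picture): "centre" ([row, column] in pixels: a listed point, or the origin of a listed thing).
The state is a dict: "t": time; "joints": joint angles; "qvel": joint speeds; "tau": joint torques, N m; "eef_pos": TCP position; "tcp_rot": TCP orientation; "ft_force": force on the tool from outside, world axes, zero at the start; "moment": the same for the moment, N m; "opening": opening from 0.0 (shut) to 1.0 (fully open); "grip_force": force on a finger pad.
Only numpy, scipy, OpenCV 4.12 (cv2) and the standard library are available. Lean on these libraries where they do the work, as an engineer would, in place of code of your own. Each camera call takes 0.05 s, during which the arm holds its last target. There are 200 camera calls.

TASK

Turn the pipette carousel by its top knob until the one empty cradle stands squarely over the pointer on the foot, let go of the knob, then take the pipette out of the single bench holder and hang it in that cradle, fully seated in the recess and upright, with the cradle still at the pointer. The deck's height is not known exactly, so feel for the seat: lower the pipette gently until the deck carries it, never press it hard against the carousel and never let it drop. Leave the other things on the bench alone.

Things in the scene. Friction and masses are not known exactly. Their poses are not given: they have to be found in the camera images.
- carousel: Turning part of the pipette carousel: drip tray (216 mm diameter), column (22 mm), knob, and a white deck with 5 cradles 72 degrees apart, 4 filled with clipped-in pipettes that turn with it. Origin on the turning axis, 16 mm above the bench; z up, +x points to the empty cradle. Friction 0.12 N m; stays put. Stops 3.7 rad either way from the empty cradle pointing away from the pointer.
- foot: The fixed steel foot under the tray (may stand anywhere, yawed), origin on the turning axis at bench height. Above it the white deck is clamped on the column at a height that changes from time to time and is not reported: the seat of the cradles lies 150 to 170 mm above the bench. The clipped-in pipettes reach 85 mm above the seat, their finger hooks outwards.
- cradle (a point): Middle of the steel disc on the drip tray straight below the centre of the empty cradle: 85 mm from the turning axis, 22 mm above the bench. Gives the horizontal place of the empty cradle, not the height of its seat. Axes as carousel. A seated pipette stands over it with about 2 mm of play.
- mouth (a point): Point on the tray below the outer mouth of the empty cradle, 107 mm from the axis, 22 mm above the bench. The cradle: a slot 16 mm wide, open outwards and above, flat end 78 mm from the axis, deck 10 mm thick; guides flare to 26 mm wide at 115 mm. A square recess 34 mm wide with a rim 5 mm high (also either side of the mouth) holds the collar: enter over the rim, then lower.
- knob (a point): Point on the turning axis in the middle of the round black knob (40 mm diameter, 34 mm tall, from 263 to 297 mm above the bench), the height to grip it. Turns with the carousel.
- front (a point): Tip of the dark pointer bar that sticks out of the fixed steel foot under the tray, 125 mm from the turning axis, 12 mm above the bench. Its x axis points to the turning axis, z up; it faces roughly towards the robot. When the empty cradle is at the pointer, cradle lies 40 mm along this x axis and at y = 0.
- pipette: Loose hand pipette (about 0.11 kg, varies), upright in the bench holder. Origin in the middle of the flat underside of its collar, z up along the pipette. Collar 30 mm diameter, 7 mm thick, lower edge bevelled; below it a 12 mm shaft to -95 mm and a 7 mm tip to -118 mm; above it a round white handle, 26 mm diameter, +7 to +62 mm, with a 33 mm ring at +11 to +16; then a plunger to +85 mm.
- pipette_grip (a point): Point on the pipette's centre line, 38 mm above pipette, where to grip: the fingertips then stand just above the ring. A finger hook sticks out of the handle along the pipette's -x axis (to 28 mm from the centre line) at +57 to +62 mm above the collar: close the fingers along the pipette's y axis to clear it. Axes as pipette.
- holder: The fixed bench holder: an upright aluminium tube, 31 mm diameter, bore 17 mm, 128 mm tall, on a square foot of 90 mm. Origin under its centre. The pipette's collar rests on its rim, the shaft inside: lift the pipette 115 mm or more to clear it.
- tipbox: Bystander: open grey box 125 x 85 x 50 mm, origin under its centre.
- dish: Bystander: clear round dish, 90 mm diameter, 15 mm high, origin under its centre.
- media: Bystander: clear bottle, 60 mm diameter, 110 mm high, origin under its centre.
- beaker: Bystander: glass beaker, 70 mm diameter, 90 mm high, origin under its centre.
- rack: Bystander: white tube block 70 x 160 x 40 mm, origin under its centre.
- jar: Bystander: small amber jar, 56 mm diameter, 60 mm high, origin under its centre.
Mind the look-alikes: they are no part of the job. Leave any purple look-alike of the holder alone.

How it is judged (in metres and radians):
On the way, in this order (a step that is already met when the one before it is completed fails the run):
1. the empty cradle stands at the pointer (within 10 mm sideways), while the pipette is still in its holder (y of cradle in the frame of front between -0.01 and 0.01 m and x of cradle in the frame of front below 0.08 m and distance of pipette from where it was at the start of the episode below 0.02 m), for 0.2 s.
2. the pipette has been lifted out of its holder (distance of pipette from where it was at the start of the episode above 0.1 m and height (world z) of pipette above 0.145 m and contact force between pipette and holder below 0.05 N), for 0.1 s.
At the end, for the whole second after the job is handed in: The pipette hangs in the empty cradle, carried by the carousel alone, let go and at rest: its centre line within 4.5 mm of the cradle's centre, upright within 0.06 rad, its collar down in the recess; and the cradle is at the pointer within 12 mm sideways (y of cradle in the frame of front between -0.012 and 0.012 m and x of cradle in the frame of front below 0.08 m and horizontal distance between pipette and cradle below 0.0045 m and height (world z) of pipette between 0.147 and 0.1725 m and angle between pipette's own z axis and vertical below 0.06 rad and contact force between pipette and carousel above 0.3 N and contact force between pipette and the fingers below 0.05 N and linear speed of pipette below 0.02 m/s); the robot touches nothing.
It fails at once if the pipette is pressed against the carousel with more than 18 N (contact force between pipette and carousel above 18 N).
It fails at once if the pipette is dropped: it moves faster than 0.25 m/s with no finger touching it (contact force between pipette and the fingers below 0.02 N and linear speed of pipette above 0.25 m/s).
It fails at once if the pipette is tipped over by more than 1 rad (angle between pipette's own z axis and vertical above 1 rad).
It fails at once if another thing on the bench is moved by more than 30 mm (distance of any of tipbox, dish, media, beaker, rack, jar from where it was at the start of the episode above 0.03 m).
It also fails if it takes over 72 s, if anything falls off the work surface, if the arm or the gripper's body presses on something with over 40 N, if the wrist force passes 120 N, or if a joint passes its speed limit or range.

## Working session

There is one attempt and no reset: what is moved stays moved. The work goes in short steps, Python scripts to look and compute and a shell command to move; the robot and the scene stay as the last step left them, time stands still between calls to the robot, and variables do not carry over. Pictures are saved under pics/ and viewed, at most 10 in all, crops included, and the job is handed in when it is done.

```bash
ls; mkdir -p pics; cat > h.py <<'E'
import numpy as np, cv2
from cell import env, eyes
def K(p): return np.array([[p['fx'],0,p['cx']],[0,p['fy'],p['cy']],[0,0,1.]])
def ray(p,rc):
    u=cv2.undistortPoints(np.array([[[rc[1],rc[0]]]],float),K(p),np.array(p['distortion']))[0,0]
    E=np.array(p['extrinsics']);R=E[:3,:3];o=-R.T@E[:3,3];d=R.T@np.array([u[0],u[1],1.]);return o,d/np.linalg.norm(d)
def atz(p,rc,z):
    o,d=ray(p,rc);return o+d*(z-o[2])/d[2]
def tri(pr):
    A=0;b=0
    for p,rc in pr:
        o,d=ray(p,rc);M=np.eye(3)-np.outer(d,d);A=A+M;b=b+M@o
    x=np.linalg.solve(A,b)
    return x,[np.linalg.norm((np.eye(3)-np.outer(d,d))@(x-o)) for o,d in (ray(*q) for q in pr)]
def proj(p,X):
    E=np.array(p['extrinsics']);q,_=cv2.projectPoints(np.array([X],float),cv2.Rodrigues(E[:3,:3])[0],E[:3,3],K(p),np.array(p['distortion']));return q[0,0][::-1]
def save(p,n): cv2.imwrite('pics/'+n,cv2.cvtColor(p['pixels'],cv2.COLOR_RGB2BGR))
E
cat > look.py <<'E'
from h import *
np.set_printoptions(precision=1,suppress=True)
import sys
s=eyes.read_camera('scene');t=eyes.read_camera('top')
print(env.state()['t'])
cv2.imwrite('pics/%s.png'%sys.argv[1],cv2.resize(cv2.cvtColor(np.vstack([s['pixels'],t['pixels']]),cv2.COLOR_RGB2BGR),(400*2,600*2))) if 0 else (save(s,sys.argv[1]+'_s.png'),save(t,sys.argv[1]+'_t.png'))
for n in sys.argv[2:]:
    a=eyes.spot_point(n,s);b=eyes.spot_point(n,t)
    print(n,[(np.round(x['centre']),round(x['score'],2)) for x in a[:3]],[(np.round(x['centre']),round(x['score'],2)) for x in b[:3]])
    for x in a[:2]:
        for y in b[:2]:
            X,r=tri([(s,x['centre']),(t,y['centre'])]);print('   ',X,np.array(r))
E
python3 look.py a knob cradle mouth front foot carousel pipette pipette_grip holder tipbox dish media beaker rack jar
```

```text
pics
0.1
knob [(array([147., 207.]), 0.58)] [(array([180., 322.]), 0.87), (array([209., 136.]), 0.52)]
    [ 621.8 -183.9  270.3] [5. 5.]
    [671.8 143.  499.8] [159.9 159.9]
cradle [(array([199., 193.]), 0.89), (array([241., 342.]), 0.38)] [(array([168., 329.]), 0.77)]
    [ 674.4 -250.7   27.6] [3.6 3.6]
    [593.2  61.2 190.8] [275.6 275.6]
mouth [(array([200., 188.]), 0.58)] [(array([168., 330.]), 0.83), (array([181., 323.]), 0.6)]
    [ 682.4 -260.2   18.1] [3.6 3.6]
    [ 657.4 -258.     0.4] [26.8 26.8]
front [(array([189., 240.]), 0.76)] [(array([224., 298.]), 0.95), (array([136., 199.]), 0.63), (array([245., 218.]), 0.61)]
    [ 500.  -160.4   20.8] [5.9 5.9]
    [729.9 119.2 325.1] [19.8 19.8]
foot [(array([203., 215.]), 0.9)] [(array([183., 306.]), 0.69)]
    [ 626.9 -178.    21.8] [3.1 3.1]
carousel [(array([203., 216.]), 0.59)] [(array([189., 306.]), 0.62)]
    [ 612.  -186.2    6.4] [3. 3.]
pipette [(array([240., 340.]), 0.73), (array([202., 186.]), 0.19)] [(array([210., 136.]), 0.65), (array([206., 143.]), 0.55)]
    [539.1 327.1 135.6] [8.2 8.2]
    [542.3 317.6 129.
[... 702 characters left out ...]
.8 327.9] [154.7 154.7]
media [(array([198., 166.]), 0.72)] [(array([157., 357.]), 0.77)]
    [ 722.5 -358.9   -4.2] [1.8 1.8]
beaker [(array([327., 324.]), 0.84)] [(array([151., 124.]), 0.93), (array([189., 308.]), 0.62)]
    [728.3 422.6 -18.3] [1.2 1.2]
    [ 579.1   38.  -337.3] [288.3 288.3]
rack [(array([165., 188.]), 0.93), (array([326., 323.]), 0.46), (array([201., 217.]), 0.42)] [(array([213., 387.]), 0.65), (array([208., 136.]), 0.34)]
    [ 538.3 -453.4    9.6] [2.9 2.9]
    [702.6 144.7 476. ] [187.6 187.6]
    [611.2  11.   55.9] [420.3 420.3]
    [ 576.7  394.4 -217.2] [53.5 53.5]
jar [(array([160., 208.]), 0.54)] [(array([243., 386.]), 0.78)]
    [ 432.8 -456.8  -19.5] [3. 3.]
```

View pics/a_s.png

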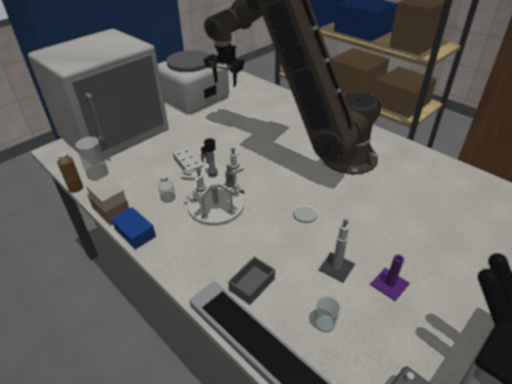

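View pics/a_t.png

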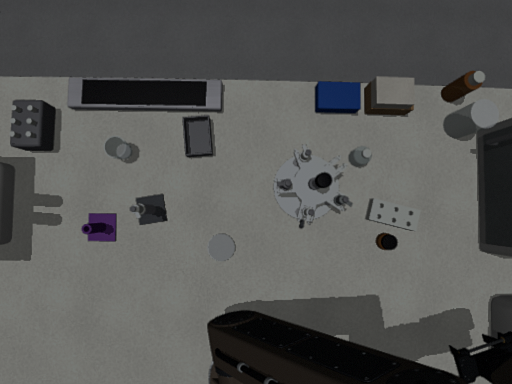

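The bench shows the loose pipette in the grey holder (scene ~(240,340), top ~(208,150)) and an empty purple look-alike (scene (283,391), top (226,102)). The grey one fits the description. I'm enlarging both areas to confirm it.

```bash
python3 - <<'E'
import cv2,numpy as np
s=cv2.imread('pics/a_s.png');t=cv2.imread('pics/a_t.png')
c=lambda i,r,k:cv2.resize(i[r:r+75,k:k+100],(400,300),interpolation=cv2.INTER_CUBIC)
cv2.imwrite('pics/b.png',np.vstack([np.hstack([c(s,145,165),c(t,150,265)]),np.hstack([c(s,215,320),c(t,180,75)])]))
E
```

```text
(no output)
```

View pics/b.png

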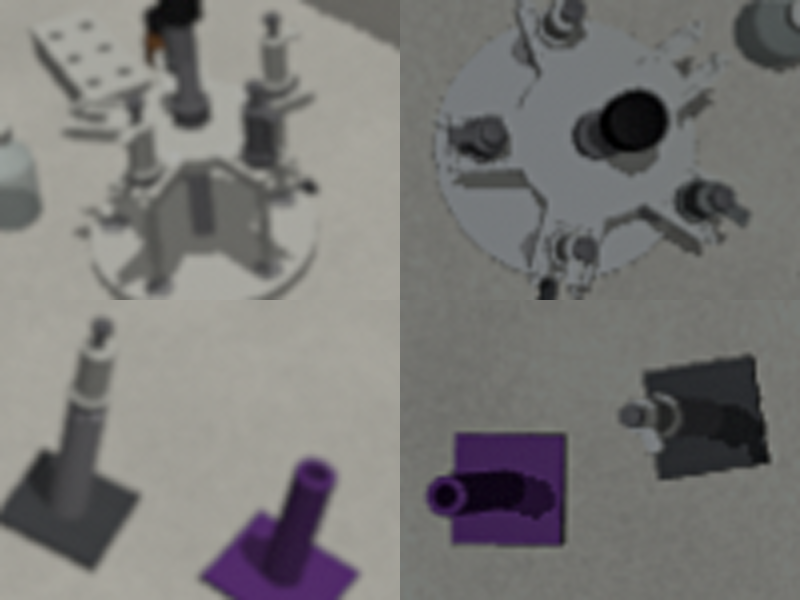

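The crop confirms it: the white pipette stands in the grey holder, and the purple holder is empty. The empty cradle is at about top (162,337) and the pointer at (222,301). Next I'll refine the axis.

```bash
cat > axis.py <<'E'
from h import *
np.set_printoptions(precision=1,suppress=True)
def blob(p,rc,w=14,th=45):
    g=p['pixels'].max(2);r,c=map(int,rc);m=np.zeros_like(g);m[r-w:r+w,c-w:c+w]=1
    k=(g<th)&(m>0);n,l,st,ce=cv2.connectedComponentsWithStats(k.astype(np.uint8))
    i=1+np.argmax(st[1:,4]);return ce[i][::-1],st[i]
if __name__=='__main__':
    s=eyes.read_camera('scene');t=eyes.read_camera('top')
    bs,ss=blob(s,(147,208));bt,stt=blob(t,(180,322))
    print(bs,ss,bt,stt,tri([(s,bs),(t,bt)]), atz(t,bt,290),atz(s,bs,280))
    for n,p in(('s',s),('t',t)):
        for q,z in(('foot',0),('carousel',16),('knob',280),('cradle',22),('mouth',22),('front',12),('holder',0),('pipette',128),('pipette_grip',166)):
            for w in eyes.spot_point(q,p)[:1]: print(n,q,w['centre'],atz(p,w['centre'],z))
        m=eyes.cut_out('knob',p)
        for w in m[:2]: print('knobmask',w['score'],w['centre'],w['mask'].sum(),atz(p,w['centre'],285))
    st=env.state();print(st['tcp_rot'],st['eef_pos'],st['ft_force'],env.pinch_z)
E
python3 axis.py
```

```text
[146.1 208.1] [202 139  13  15 127] [180.6 322. ] [312 173  20  16 228] (array([ 619.5, -181.8,  272.4]), [np.float64(4.348150732032249), np.float64(4.34815073203215)]) [ 614.9 -174.9  290. ] [ 628.5 -176.7  280. ]
s foot [205.2, 218.2] [ 611.2 -176.5    0. ]
s carousel [202.0, 215.1] [ 618.2 -184.6   16. ]
s knob [143.9, 206.5] [ 623.8 -190.6  280. ]
s cradle [202.1, 192.5] [ 682.5 -240.5   22. ]
s mouth [200.3, 190.1] [ 682.5 -255.3   22. ]
s front [191.4, 239.2] [ 508.5 -167.3   12. ]
s holder [283.2, 389.2] [476.  480.2   0. ]
s pipette [240.1, 339.9] [541.8 319.5 128. ]
s pipette_grip [204.5, 217.3] [721.2 -35.3 166. ]
knobmask 0.97 [192.2, 213.1] 3136 [774.5  21.6 285. ]
t foot [186.7, 305.5] [ 618.2 -181.7    0. ]
t carousel [189.8, 306.1] [ 607.  -181.1   16. ]
t knob [179.8, 323.1] [ 617.7 -180.   280. ]
t cradle [164.2, 329.4] [ 691.8 -256.3   22. ]
t mouth [170.6, 329.4] [ 670.7 -256.3   22. ]
t front [221.7, 298.4] [ 502.7 -157.3   12. ]
t holder [227.1, 101.8] [475.1 482.7   0. ]
t pipette [205.8, 141.3] [545.4 321.3 128. ]
t pipette_grip [208.1, 138.1] [538.4 319.8 166. ]
knobmask 0.74 [185.4, 306.9] 3780 [ 602.3 -137.5  285. ]
knobmask 0.72 [241.6, 384.8] 308 [ 462.2 -338.5  285. ]
[3.1 0.  0.3] [ 179.8 -598.6  175.3] [1.  0.6 0.4] -18.8
```

```bash
cat > tray.py <<'E'
from h import *
from scipy.optimize import minimize
np.set_printoptions(precision=1,suppress=True)
a=np.linspace(0,2*np.pi,180,endpoint=False)
def samp(p,P):
    E=np.array(p['extrinsics']);q,_=cv2.projectPoints(P,cv2.Rodrigues(E[:3,:3])[0],E[:3,3],K(p),np.array(p['distortion']))
    g=cv2.GaussianBlur(cv2.cvtColor(p['pixels'],cv2.COLOR_RGB2GRAY).astype(np.float32),(0,0),.7)
    return cv2.remap(g,q[:,0,0].astype(np.float32)[None],q[:,0,1].astype(np.float32)[None],cv2.INTER_LINEAR)[0]
def cost(x,ps,r,z,d=4):
    f=lambda R:np.c_[x[0]+R*np.cos(a),x[1]+R*np.sin(a),0*a+z]
    return -sum(np.mean(np.clip(samp(p,f(r-d))-samp(p,f(r+d)),-15,30)) for p in ps)
def fit(ps,r=108,z=21,c=(617,-180)):
    b=min((cost((x,y),ps,r,z),x,y) for x in np.arange(c[0]-16,c[0]+17,2) for y in np.arange(c[1]-16,c[1]+17,2))
    m=minimize(cost,b[1:],args=(ps,r,z),method='Nelder-Mead');return m.x,m.fun
if __name__=='__main__':
    s=eyes.read_camera('scene');t=eyes.read_camera('top')
    for z in(16,21):print(z,fit([s],z=z),fit([t],z=z),fit([s,t],z=z))
E
python3 tray.py
```

```text
16 (array([ 616.8, -184.5]), np.float64(-11.407418251037598)) (array([ 619.9, -181.3]), np.float64(-6.575495719909668)) (array([ 618.2, -182.8]), np.float64(-16.996929168701172))
21 (array([ 620. , -180.8]), np.float64(-11.043254852294922)) (array([ 619.5, -180.3]), np.float64(-6.084999084472656)) (array([ 620. , -180.5]), np.float64(-17.080068588256836))
```

```bash
cat > go.py <<'E'
# usage: go.py x y z(TCP) -> tool-frame units to go
from h import *
import sys
from scipy.spatial.transform import Rotation as R
s=env.state();r=R.from_euler('xyz',s['tcp_rot'])
print('t',round(s['t'],2),'tcp',np.round(s['eef_pos'],1),'yaw',round(float(s['tcp_rot'][2]),4),'rp',np.round(s['tcp_rot'][:2],3),'j',np.round(s['joints'],2),'F',np.round(s['ft_force'],1),'M',np.round(s['moment'],2),'op',round(s['opening'],3),'g',s['grip_force'])
if len(sys.argv)>3: print('units',np.round(r.inv().apply(np.array(list(map(float,sys.argv[1:4])))-s['eef_pos'])/60,3))
E
python3 go.py 619.5 -181 345
```

```text
t 2.8 tcp [ 179.8 -598.6  175.3] yaw 0.2918 rp [ 3.142 -0.   ] j [-1.38  0.49  1.56  0.    1.09 -0.11] F [-0.3 -0.3  0.4] M [0.02 0.01 0.01] op 0.998 g 0.0
units [ 9.02  -4.557 -2.828]
```

```bash
python3 -m inch '[[[0,0,-0.7],0,-1],[[0,0,-0.7],0,-1],[[0,0,-0.7],0,-1],[[0,0,-0.73],0,-1],[[0.5,-0.25,0],0,-1],[[0.6,-0.3,0],0,-1],[[0.6,-0.3,0],0,-1],[[0.6,-0.3,0],0,-1],[[0.6,-0.3,0],0,-1],[[0.6,-0.3,0],0,-1]]'; python3 -m inch '[[[0.6,-0.3,0],0,-1],[[0.6,-0.3,0],0,-1],[[0.6,-0.3,0],0,-1],[[0.6,-0.3,0],0,-1],[[0.6,-0.3,0],0,-1],[[0.6,-0.3,0],0,-1],[[0.6,-0.3,0],0,-1],[[0.6,-0.3,0],0,-1],[[0.5,-0.25,0],0,-1],[[0,0,0],0,-1]]'; python3 go.py 619.5 -181 345
```

```text
t: 4.05
eef_pos: [351.6, -436.6, 345.2]
tcp_rot: [3.141, -0.0, 0.292]
ft_force: [0.3, -0.3, 0.5]
opening: 0.999
grip_force: 0.0
t: 5.3
eef_pos: [610.5, -192.3, 344.5]
tcp_rot: [-3.141, 0.0, 0.294]
ft_force: [-0.3, -0.3, 0.1]
opening: 0.998
grip_force: 0.0
t 5.3 tcp [ 610.5 -192.3  344.5] yaw 0.2944 rp [-3.141  0.   ] j [-0.41  0.41  1.26  0.    1.48  0.87] F [-0.3 -0.3  0.1] M [-0.03  0.    0.02] op 0.998 g 0.0
units [ 0.197 -0.137 -0.008]
```

```bash
python3 -m inch '[[[0.2,-0.14,0],0,-1],[[0,0,0],-1,-1],[[0,0,0],-1,-1],[[0,0,0],-1,-1],[[0,0,0],-1,-1],[[0,0,0],-1,-1],[[0,0,0],-1,-1],[[0,0,0],-1,-1],[[0,0,0],-1,-1],[[0,0,0],-1,-1]]'; python3 -m inch '[[[0,0,0],-1,-1],[[0,0,0],-1,-1],[[0,0,0],-1,-1],[[0,0,0],-1,-1],[[0,0,0],-1,-1],[[0,0,0],-1,-1],[[0,0,0],-1,-1],[[0,0,0],-1,-1],[[0,0,0],-1,-1],[[0,0,0],-1,-1]]';python3 -m inch '[[[0,0,0],-1,-1],[[0,0,0],-1,-1],[[0,0,0],-1,-1],[[0,0,0],-1,-1],[[0,0,0],-1,-1],[[0,0,0],0,-1],[[0,0,0],0,-1],[[0,0,0],0,-1],[[0,0,0],0,-1],[[0,0,0],0,-1]]'; python3 go.py 619.5 -181 265; python3 look.py c cradle
```

```text
t: 6.55
eef_pos: [618.3, -182.7, 345.4]
tcp_rot: [3.141, 0.0, 1.079]
ft_force: [0.2, -0.2, -0.3]
opening: 1.0
grip_force: 0.0
t: 7.8
eef_pos: [618.4, -182.7, 345.4]
tcp_rot: [3.141, 0.0, 1.952]
ft_force: [-0.6, -0.5, -0.1]
opening: 0.997
grip_force: 0.0
t: 9.05
eef_pos: [618.6, -182.4, 345.1]
tcp_rot: [-3.142, 0.0, 2.386]
ft_force: [-0.9, -0.6, 0.0]
opening: 0.996
grip_force: 0.0
t 9.05 tcp [ 618.6 -182.4  345.1] yaw 2.3859 rp [-3.142  0.   ] j [-0.39  0.41  1.24 -0.    1.49 -1.2 ] F [-0.9 -0.6  0. ] M [ 0.02 -0.18  0.01] op 0.996 g 0.0
units [0.005 0.026 1.335]
9.15
cradle [(array([202., 194.]), 0.85)] [(array([164., 330.]), 0.95), (array([186., 306.]), 0.54)]
    [ 683.2 -249.4   21.4] [13.7 13.7]
    [ 647.9 -208.3   17.6] [39.9 39.9]
```

View pics/c_s.png

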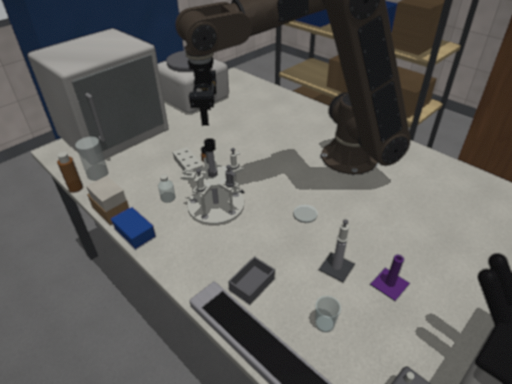

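The gripper (tips at (122,205)) stands above the black knob (145,208). I'll descend and grip it.

```bash
python3 -m inch '[[[0,0,0.4],0,-1],[[0,0,0.4],0,-1],[[0,0,0.3],0,-1],[[0,0,0.2],0,-1],[[0,0,0],0,-1],[[0,0,0],0,1],[[0,0,0],0,1],[[0,0,0],0,1],[[0,0,0],0,1],[[0,0,0],0,1]]'; python3 go.py 619.5 -181 265
```

```text
t: 10.5
eef_pos: [618.7, -182.4, 267.2]
tcp_rot: [3.142, 0.0, 2.386]
ft_force: [-0.4, -0.2, 0.5]
opening: 0.535
grip_force: 0.0
t 10.5 tcp [ 618.7 -182.4  267.2] yaw 2.3862 rp [3.142 0.   ] j [-0.39  0.45  1.38 -0.    1.31 -1.2 ] F [-0.4 -0.2  0.5] M [ 0.01 -0.18 -0.01] op 0.535 g 0.0
units [0.005 0.026 0.037]
```

```bash
python3 -m inch '[[[0,0,0],0,1],[[0,0,0],0,1],[[0,0,0],0,1],[[0,0,0],0,1],[[0,0,0],0,1],[[0,0,0],0,1],[[0,0,0],0,1],[[0,0,0],0,1],[[0,0,0],1,1],[[0,0,0],1,1]]'; python3 go.py 619.5 -181 265
```

```text
t: 11.75
eef_pos: [618.6, -182.4, 267.1]
tcp_rot: [-3.142, 0.0, 2.209]
ft_force: [0.4, -1.8, -0.8]
opening: 0.004
grip_force: 0.0
t 11.75 tcp [ 618.6 -182.4  267.1] yaw 2.2088 rp [-3.142  0.   ] j [-0.39  0.45  1.38 -0.    1.31 -1.03] F [ 0.4 -1.8 -0.8] M [ 0.02 -0.11 -0.  ] op 0.004 g 0.0
units [0.01  0.025 0.036]
```

```bash
python3 look.py d knob cradle; python3 - <<'E'
import cv2,numpy as np
s=cv2.imread('pics/d_s.png');t=cv2.imread('pics/d_t.png')
c=lambda i,r,k:cv2.resize(i[r:r+112,k:k+80],(400,560),interpolation=cv2.INTER_CUBIC)
cv2.imwrite('pics/d.png',np.hstack([c(s,115,170),c(t,130,270)]))
E
```

```text
11.85
knob [(array([146., 207.]), 0.75)] [(array([180., 325.]), 0.71)]
    [ 620.4 -188.4  271.9] [3.1 3.1]
cradle [(array([199., 194.]), 0.77)] [(array([167., 329.]), 0.72), (array([206., 136.]), 0.2)]
    [ 675.5 -247.4   30.6] [7. 7.]
    [711.1 170.7 389.9] [191.6 191.6]
```

View pics/d.png

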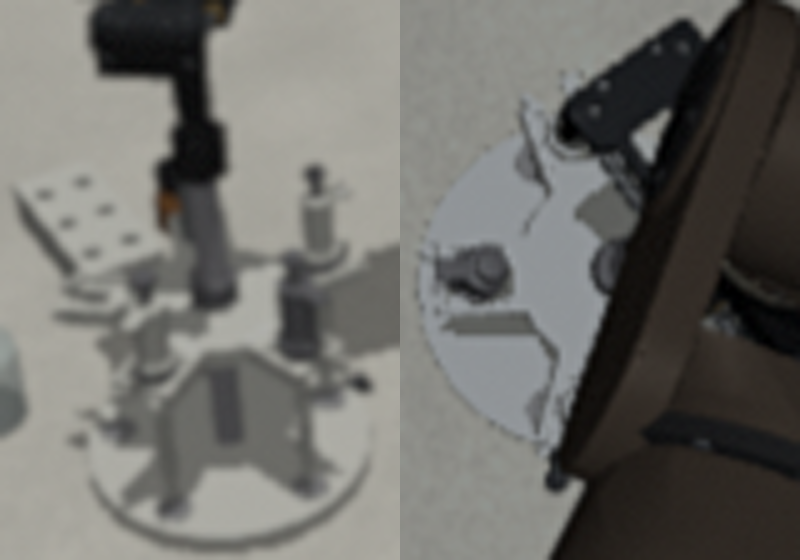

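```bash
python3 - <<'E'
from h import *
np.set_printoptions(precision=1,suppress=True)
for n in('scene','top'):
    p=eyes.read_camera(n);E=np.array(p['extrinsics']);print(n,'cam',-E[:3,:3].T@E[:3,3])
    for X in([618.6,-182.4,267],[618.6,-182.4,325],[620,-181,263],[620,-181,297],[620,-181,22],[541,320,128],[541,320,215]):
        print(X,proj(p,X))
E
```

```text
scene cam [1283.2  712.2 1011.9]
[618.6, -182.4, 267] [147.4 209.6]
[618.6, -182.4, 325] [132.8 208. ]
[620, -181, 263] [148.7 209.6]
[620, -181, 297] [140.3 208.7]
[620, -181, 22] [201.5 215.2]
[541, 320, 128] [240.  340.2]
[541, 320, 215] [219.6 344.1]
top cam [ 535.4   23.8 1224.4]
[618.6, -182.4, 267] [179.9 322.9]
[618.6, -182.4, 325] [177.9 328. ]
[620, -181, 263] [179.5 322.1]
[620, -181, 297] [178.3 324.9]
[620, -181, 22] [185.7 306.4]
[541, 320, 128] [207.3 141.7]
[541, 320, 215] [207. 133.]
```

```bash
python3 - <<'E'
import cv2,numpy as np
from h import proj
from cell import eyes
from h import *
S=eyes.read_camera('scene');T=eyes.read_camera('top')
def c(f,p,r,k,X):
    i=cv2.imread('pics/'+f);o=cv2.resize(i[r:r+50,k:k+66],(396,300),interpolation=cv2.INTER_CUBIC)
    for x,col in X:
        q=proj(p,x);cv2.circle(o,(int((q[1]-k+.5)*6),int((q[0]-r+.5)*6)),3,col,-1)
    return o
A=[([618.6,-182.4,345],(0,0,255)),([620,-181,280],(0,255,0))]
D=[([618.6,-182.4,267],(0,0,255)),([620,-181,297],(0,255,0)),([620,-181,263],(0,255,0))]
cv2.imwrite('pics/e.png',np.vstack([np.hstack([c('c_s.png',S,105,175,A),c('c_t.png',T,155,290,A)]),np.hstack([c('d_s.png',S,115,175,D),c('d_t.png',T,155,290,D)])]))
E
```

```text
(no output)
```

View pics/e.png

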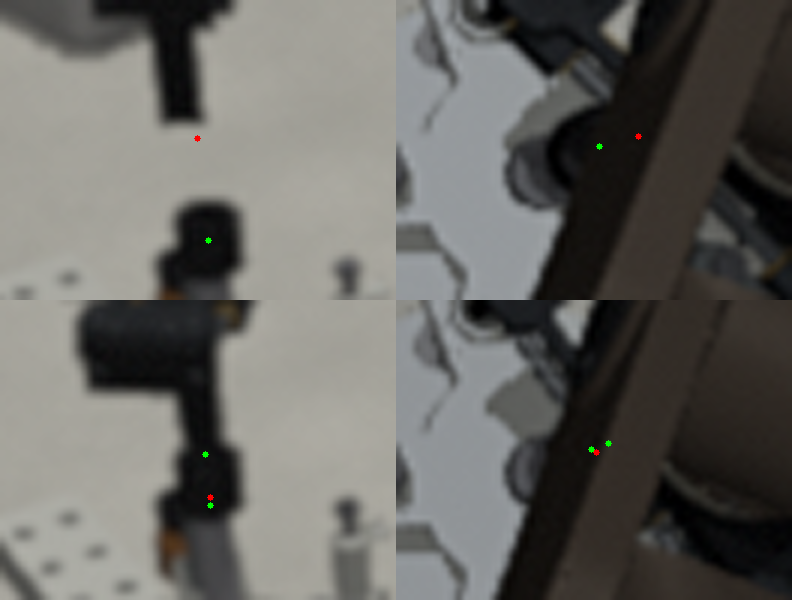

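```bash
python3 - <<'E'
from h import *
np.set_printoptions(precision=1,suppress=True)
S=eyes.read_camera('scene')
for d in(-53,-47,0,47,53):
  print(d,[proj(S,[618.6+.686*d,-182.4+.728*d,z]) for z in(345,365,385)])
E
```

```text
-53 [array([119.3, 208.5]), array([114. , 207.9]), array([108.7, 207.4])]
-47 [array([120.2, 208.4]), array([114.9, 207.8]), array([109.6, 207.3])]
0 [array([127.5, 207.5]), array([122.2, 206.9]), array([116.7, 206.3])]
47 [array([135.3, 206.6]), array([129.9, 206. ]), array([124.3, 205.4])]
53 [array([136.3, 206.4]), array([130.9, 205.8]), array([125.4, 205.2])]
```

```bash
python3 - <<'E'
from h import *
np.set_printoptions(precision=1,suppress=True)
S=eyes.read_camera('scene')
o=cv2.resize(cv2.imread('pics/a_s.png')[35:110,190:290],(800,600),interpolation=cv2.INTER_CUBIC)
for d in(-47,0,47):
  for z,c in((175,(0,0,255)),(195,(0,255,255)),(213,(0,255,0))):
    q=proj(S,[179.8+.288*d,-598.6-.958*d,z]);print(d,z,q);cv2.circle(o,(int((q[1]-190+.5)*8),int((q[0]-35+.5)*8)),4,c,-1)
cv2.imwrite('pics/f.png',o)
E
```

```text
-47 175 [ 93.5 234.5]
-47 195 [ 89.6 234.3]
-47 213 [ 86.  234.1]
0 175 [ 91.5 225.9]
0 195 [ 87.6 225.7]
0 213 [ 84.  225.4]
47 175 [ 89.5 217.5]
47 195 [ 85.6 217.2]
47 213 [ 82.1 216.9]
```

View pics/f.png

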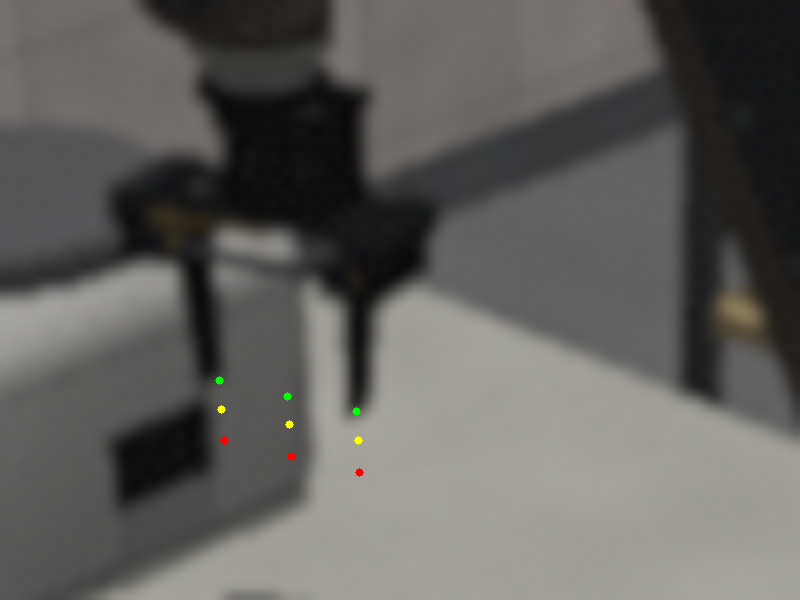

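The picture settles it. The real fingertips (green, rows 85–86) sit about 37 mm higher than the reported TCP, so the fingers shut above the knob. I'll work with tip z ≈ reported z + 37. Next I open, go 38 mm lower and grip again.

```bash
python3 -m inch '[[[0,0,0],0,-0.5],[[0,0,0],0,-0.5],[[0,0,0],0,-0.5],[[0,0,0],0,-0.5],[[0,0,0],0,-0.5],[[0,0,0],0,-0.5],[[0,0,0],0,-0.5],[[0,0,0],0,-0.5],[[0,0,0],0,-0.5],[[0,0,0],0,-0.5]]' | tail -3; python3 -m inch '[[[0,0,0.1],0,-0.5],[[0,0,0.2],0,-0.5],[[0,0,0.2],0,-0.5],[[0,0,0.1],0,-0.5],[[0,0,0],0,1],[[0,0,0],0,1],[[0,0,0],0,1],[[0,0,0],0,1],[[0,0,0],0,1],[[0,0,0],0,1]]'; python3 go.py 619.5 -181 229
```

```text
ft_force: [0.0, 0.5, -0.3]
opening: 0.751
grip_force: 0.0
t: 14.85
eef_pos: [620.1, -181.4, 231.5]
tcp_rot: [3.138, 0.001, 2.212]
ft_force: [8.6, 5.5, -1.6]
opening: 0.418
grip_force: 30.0
t 14.85 tcp [ 620.1 -181.4  231.5] yaw 2.212 rp [3.138e+00 1.000e-03] j [-0.39  0.47  1.43  0.    1.23 -1.03] F [ 8.6  5.5 -1.6] M [ 0.83 -1.4  -0.12] op 0.418 g 30.003341138362885
units [ 0.012 -0.004  0.041]
```

```bash
python3 -m inch '[[[0,0.025,0],0,1],[[0,0,0],1,1],[[0,0,0],1,1],[[0,0,0],1,1],[[0,0,0],1,1],[[0,0,0],1,1],[[0,0,0],1,1],[[0,0,0],1,1],[[0,0,0],1,1],[[0,0,0],1,1]]'; python3 -m inch '[[[0,0,0],1,1],[[0,0,0],1,1],[[0,0,0],1,1],[[0,0,0],1,1],[[0,0,0],1,1],[[0,0,0],1,1],[[0,0,0],1,1],[[0,0,0],1,1],[[0,0,0],1,1],[[0,0,0],1,1]]'; python3 -m inch '[[[0,0,0],1,1],[[0,0,0],1,1],[[0,0,0],1,1],[[0,0,0],1,1],[[0,0,0],1,1],[[0,0,0],1,1],[[0,0,0],1,1],[[0,0,0],1,1],[[0,0,0],0,1],[[0,0,0],0,1]]'; python3 go.py; python3 look.py g front cradle mouth
```

```text
t: 16.1
eef_pos: [618.6, -181.8, 231.4]
tcp_rot: [-3.139, 0.001, 1.423]
ft_force: [-9.2, -1.5, 2.7]
opening: 0.416
grip_force: 30.0
t: 17.35
eef_pos: [617.2, -180.8, 231.4]
tcp_rot: [-3.138, 0.004, 0.551]
ft_force: [-15.7, 5.3, 6.4]
opening: 0.415
grip_force: 30.0
t: 18.6
eef_pos: [616.9, -179.6, 231.4]
tcp_rot: [-3.139, 0.007, -0.144]
ft_force: [-16.3, 11.5, 8.2]
opening: 0.415
grip_force: 30.0
t 18.6 tcp [ 616.9 -179.6  231.4] yaw -0.1442 rp [-3.139  0.007] j [-0.39  0.47  1.43  0.    1.24  1.33] F [-16.3  11.5   8.2] M [ 1.47  2.82 -0.14] op 0.415 g 30.010524094104767
18.7
front [(array([191., 240.]), 0.74), (array([238., 339.]), 0.26)] [(array([226., 300.]), 0.64)]
    [ 493.7 -168.1    3.5] [6.6 6.6]
    [416.8  20.6 -70. ] [205.4 205.4]
cradle [(array([191., 233.]), 0.78)] [(array([208., 304.]), 0.68), (array([247., 220.]), 0.62)]
    [ 544.1 -168.4   36.7] [3.8 3.8]
    [535.4  16.1 175. ] [123.5 123.5]
mouth [(array([192., 239.]), 0.66)] [(array([225., 301.]), 0.69)]
    [ 496.9 -174.3   -4. ] [6.7 6.7]
```

```bash
cat > ang.py <<'E'
from h import *
np.set_printoptions(precision=1,suppress=True)
C=np.array([619.7,-180.7]);F=[]
for n in('scene','top')*2:
    p=eyes.read_camera(n)
    for q,z in(('front',12),('cradle',22),('mouth',22)):
        for w in eyes.spot_point(q,p)[:1]:
            X=atz(p,w['centre'],z)[:2]-C;print(n,q,round(w['score'],2),np.array(w['centre']),X+C,'r %.0f ang %.1f'%(np.hypot(*X),np.degrees(np.arctan2(X[1],X[0]))%360))
print(env.state()['t'])
E
python3 ang.py; python3 - <<'E'
import cv2,numpy as np
s=cv2.imread('pics/g_s.png');t=cv2.imread('pics/g_t.png')
c=lambda i,r,k:cv2.resize(i[r:r+75,k:k+50],(400,600),interpolation=cv2.INTER_CUBIC)
cv2.imwrite('pics/g.png',np.hstack([c(s,145,200),c(t,165,280)]))
E
```

```text
scene front 0.8 [188.4 241.5] [ 489.5 -174.1] r 130 ang 177.1
scene cradle 0.75 [194.7 233.2] [ 545.9 -160.9] r 76 ang 165.0
scene mouth 0.57 [190.1 238.7] [ 512.2 -165.6] r 109 ang 172.0
top front 0.77 [222.8 301.3] [ 499.3 -166.8] r 121 ang 173.4
top cradle 0.56 [210.6 305.9] [ 539.2 -179.9] r 81 ang 179.4
top mouth 0.61 [221.4 301.3] [ 504.1 -165.2] r 117 ang 172.4
scene front 0.94 [188.4 239.2] [ 495.9 -180.7] r 124 ang 180.0
scene cradle 0.58 [193.5 232.4] [ 543.2 -168.4] r 77 ang 170.8
scene mouth 0.8 [189.3 240.9] [ 502.9 -162.9] r 118 ang 171.4
top front 0.75 [210.8 135.3] [530.  371.6] r 560 ang 99.2
top cradle 0.92 [207.2 303.9] [ 550.1 -173.3] r 70 ang 173.9
top mouth 0.94 [217.9 299. ] [ 515.3 -157.6] r 107 ang 167.6
19.8
```

View pics/g.png

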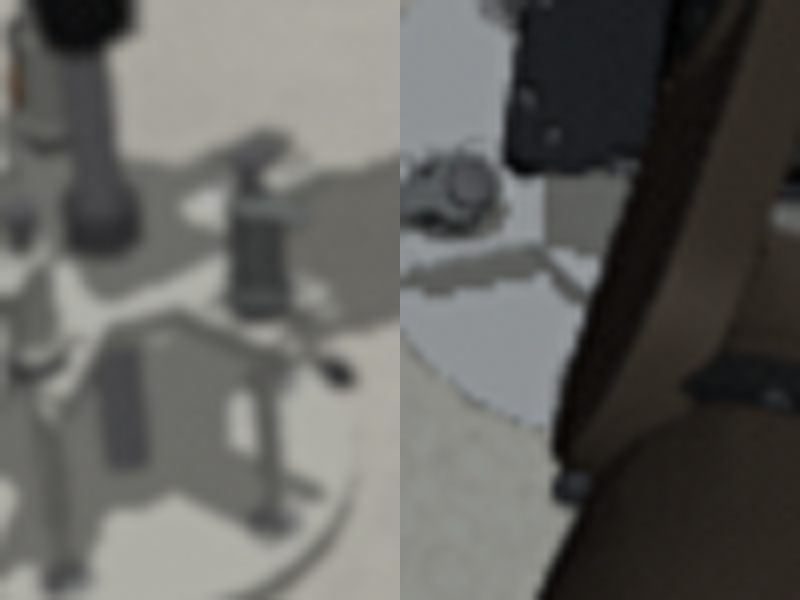

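```bash
python3 -m inch '[[[0,0,0],0.8,1],[[0,0,0],0,1],[[0,0,0],0,1],[[0,0,0],0,-0.4],[[0,0,0],0,-0.4],[[0,0,0],0,-0.4],[[0,0,0],0,-0.4],[[0,0,0],0,-0.4],[[0,0,-0.4],0,-0.4],[[0,0,-0.6],0,-0.4]]'; python3 -m inch '[[[0,0,-0.6],0,-0.4],[[0,-0.5,-0.4],0,-0.4],[[0,-0.7,0],0,-0.4],[[0,-0.7,0],0,-0.4],[[0,-0.7,0],0,-0.4],[[0,-0.7,0],0,-0.4],[[0,-0.7,0],0,-0.4],[[0,-0.7,0],0,-0.4],[[0,-0.5,0],0,-0.4],[[0,0,0],0,-0.4]]'; python3 go.py; python3 ang.py; python3 look.py i pipette holder
```

```text
t: 21.05
eef_pos: [619.5, -181.4, 290.9]
tcp_rot: [-3.141, 0.002, -0.214]
ft_force: [1.0, 0.1, -0.6]
opening: 0.703
grip_force: 0.0
t: 22.3
eef_pos: [686.2, 125.3, 350.5]
tcp_rot: [3.141, 0.001, -0.212]
ft_force: [1.2, -0.2, -0.0]
opening: 0.701
grip_force: 0.0
t 22.3 tcp [686.2 125.3 350.5] yaw -0.2118 rp [3.141e+00 1.000e-03] j [0.09 0.51 1.08 0.   1.56 1.87] F [ 1.2 -0.2 -0. ] M [-0.02  0.05 -0.02] op 0.701 g 0.0
scene front 0.83 [188.7 239.9] [ 495.2 -177.3] r 124 ang 178.4
scene cradle 0.86 [194.  232.6] [ 544.7 -165.6] r 77 ang 168.6
scene mouth 0.83 [195.6 240.4] [ 530.1 -137.1] r 100 ang 154.0
top front 0.93 [228.2 302.3] [ 481.8 -170.3] r 138 ang 175.7
top cradle 0.58 [206.4 301.5] [ 552.5 -165.5] r 69 ang 167.2
top mouth 0.96 [218.6 297.4] [ 512.9 -152.5] r 110 ang 165.2
scene front 0.75 [188.5 240.2] [ 493.6 -177.4] r 126 ang 178.5
scene cradle 0.66 [195.6 233.8] [ 547.8 -155.4] r 76 ang 160.6
scene mouth 0.73 [192.9 237.8] [ 526.2 -155.9] r 97 ang 165.1
top front 0.81 [225.2 297.5] [ 491.3 -154.5] r 131 ang 168.4
top cradle 0.42 [245.9 219.6] [422.3  96.6] r 340 ang 125.5
top mouth 0.83 [222.3 298. ] [ 501.1 -154.5] r 122 ang 167.6
23.1
23.2
pipette [(array([240., 340.]), 0.64), (array([235., 341.]), 0.58)] [(array([209., 141.]), 0.49)]
    [538.8 319.5 127.3] [2.9 2.9]
    [536.4 317.4 145.6] [0.7 0.7]
holder [(array([267., 336.]), 0.93), (array([282., 389.]), 0.66)] [(array([226., 101.]), 0.65), (array([208., 150.]), 0.52), (array([178., 325.]), 0.23)]
    [536.2 396.2  89.3] [75.5 75.5]
    [540.7 324.3   3.6] [2.3 2.3]
    [479.  480.9   8.3] [2.7 2.7]
    [499.6 406.3 -35. ] [79.3 79.3]
```

```bash
cat > warp.py <<'E'
from h import *
import sys
C=np.array([619.5,-181.])
def warp(p,z,k=2.6,W=400,H=300,x0=580,y0=-172):
    v,u=np.mgrid[0:H,0:W];P=np.stack([x0+(H/2-v)/k,y0+(W/2-u)/k,0*v+z],-1).reshape(-1,3).astype(float)
    E=np.array(p['extrinsics']);q,_=cv2.projectPoints(P,cv2.Rodrigues(E[:3,:3])[0],E[:3,3],K(p),np.array(p['distortion']))
    q=q.reshape(H,W,2).astype(np.float32);o=cv2.cvtColor(cv2.remap(p['pixels'],q[...,0],q[...,1],cv2.INTER_CUBIC),cv2.COLOR_RGB2BGR)
    for a in(161,171,181):
        for r0,r1 in((0,30),(105,140)):
            pt=[(int(W/2-(C[1]+r*np.sin(np.radians(a))-y0)*k),int(H/2-(C[0]+r*np.cos(np.radians(a))-x0)*k)) for r in(r0,r1)]
            cv2.line(o,pt[0],pt[1],(0,0,255) if a==171 else (0,255,0),1)
    return o
if __name__=='__main__':
    s=eyes.read_camera('scene');t=eyes.read_camera('top')
    cv2.imwrite('pics/%s.png'%sys.argv[1],np.vstack([np.hstack([warp(t,160),warp(t,12)]),np.hstack([warp(s,160),warp(s,12)])]))
E
python3 warp.py w1
```

```text
(no output)
```

View pics/w1.png

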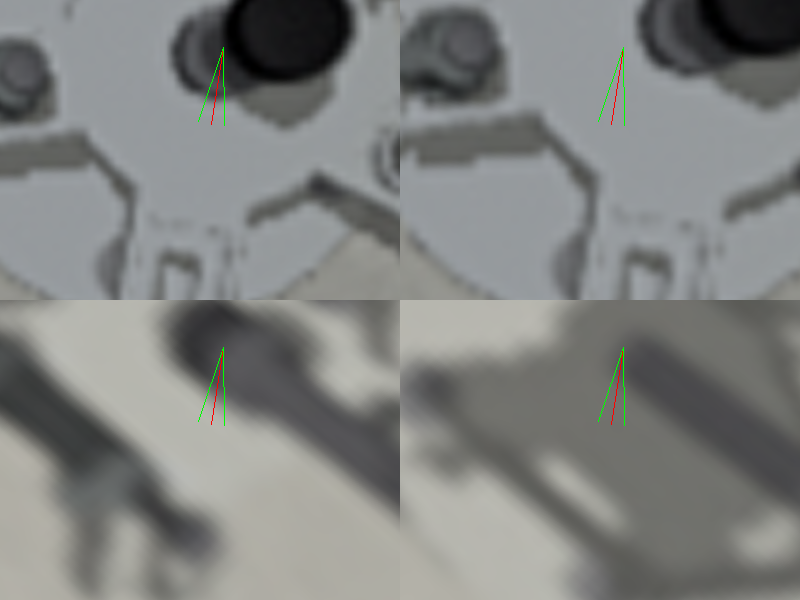

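```bash
python3 - <<'E'
from h import *
from axis import blob
np.set_printoptions(precision=1,suppress=True)
C=np.array([619.6,-180.9])
for n,g,ths in(('scene',(192,242),(85,100,115)),('top',(224,300),(60,75,90))):
    p=eyes.read_camera(n);G=p['pixels'].max(2);r,c=g;print(n);print(G[r-7:r+8,c-8:c+9])
    for th in ths:
        b,st=blob(p,g,7,th);X=atz(p,b,12)[:2]-C;print(th,b,st,X+C,np.hypot(*X),np.degrees(np.arctan2(X[1],X[0]))%360)
    for a in(168,171,174): print(a,proj(p,[C[0]+125*np.cos(np.radians(a)),C[1]+125*np.sin(np.radians(a)),12]),proj(p,[C[0]+110*np.cos(np.radians(a)),C[1]+110*np.sin(np.radians(a)),12]))
E
```

```text
scene
[[ 95 101 104 109 119 133 147 163 174 177 177 178 178 178 179 180 180]
 [131 127 117 109 112 120 132 152 172 178 178 179 179 178 179 179 180]
 [152 151 146 137 132 133 137 153 172 179 180 179 178 178 179 179 179]
 [154 159 162 162 162 162 160 157 166 175 179 179 179 179 179 179 180]
 [152 159 156 157 164 162 150 135 138 160 174 179 179 179 179 180 180]
 [131 137 130 134 142 134 113  91  96 128 160 175 178 178 179 179 180]
 [103 108 109 122 136 129  99  66  59  91 137 169 178 178 179 179 179]
 [ 94 100 109 132 156 158 130  89  64  83 128 166 179 180 180 179 179]
 [101 112 119 138 165 175 163 136 118 124 147 171 179 180 181 182 180]
 [117 123 128 146 167 181 180 172 165 165 172 176 178 180 181 181 181]
 [132 144 149 161 175 182 183 182 180 180 180 179 179 179 180 180 180]
 [150 168 175 176 181 183 182 183 182 181 180 179 180 180 180 179 179]
 [156 178 183 183 183 182 182 182 181 180 180 179 180 181 180 179 178]
 [156 179 184 183 182 182 182 182 182 181 180 179 179 180 180 177 177]
 [158 179 183 182 182 182 183 182 181 181 179 178 178 178 177 176 176]]
85 [191.5 242. ] [241 191   
[... 1086 characters left out ...]
34  76  42  38  58 106 144 148 148 145 145]
 [151 152 151 150 151 151 145 126  98  89 114 143 151 149 148 144 146]
 [153 153 151 150 152 152 149 145 140 138 145 152 150 149 149 144 144]
 [150 151 150 149 150 150 149 148 149 149 150 149 145 147 146 143 144]
 [147 150 151 148 148 147 146 147 146 149 148 147 146 148 147 145 146]]
60 [224.8 301. ] [299 222   5   6  19] [ 492.8 -165.9] 127.67432126090358 173.2523886641339
75 [224.5 301.3] [299 221   6   7  23] [ 493.7 -166.7] 126.70305683042659 173.58593011681808
90 [224.4 301.4] [299 220   6   9  29] [ 494.2 -167.2] 126.1824792021141 173.7863618299787
168 [223.4 297.7] [218.8 298.6]
171 [223.7 299.6] [219.2 300.4]
174 [224.  301.6] [219.5 302.1]
```

```bash
cat > slot.py <<'E'
from h import *
C=np.array([619.6,-180.9])
def seg(a,b,n=25): return np.array(a)+(np.array(b)-np.array(a))*np.linspace(0,1,n)[:,None]
slot=np.vstack([seg((78,-8),(107,-8)),seg((78,8),(107,8)),seg((78,-8),(78,8),15)])
rec=np.vstack([seg((68,-17),(102,-17)),seg((68,17),(102,17)),seg((68,-17),(68,17))])
def W(m,a,z):
    a=np.radians(a);c,s=np.cos(a),np.sin(a);return np.c_[C[0]+m[:,0]*c-m[:,1]*s,C[1]+m[:,0]*s+m[:,1]*c,np.full(len(m),float(z))]
def pp(p,X):
    E=np.array(p['extrinsics']);q,_=cv2.projectPoints(X,cv2.Rodrigues(E[:3,:3])[0],E[:3,3],K(p),np.array(p['distortion']));return q[:,0].astype(np.float32)
def sc(G,p,X): q=pp(p,X);return cv2.remap(G,q[:,0][None],q[:,1][None],cv2.INTER_LINEAR).mean()
if __name__=='__main__':
    t=eyes.read_camera('top');g=cv2.cvtColor(t['pixels'],cv2.COLOR_RGB2GRAY).astype(np.float32)
    G=np.hypot(cv2.Sobel(g,-1,1,0),cv2.Sobel(g,-1,0,1));A=np.arange(158,184,1.)
    for z in(150,155,160,165,170):
        f=[sc(G,t,W(slot,a,z)) for a in A];h=[sc(G,t,W(rec,a,z+5)) for a in A];k=np.array(f)+h
        print(z,'slot',A[np.argmax(f)],round(max(f)),'rec',A[np.argmax(h)],round(max(h)),'both',A[np.argmax(k)],round(k.max()))
    o=cv2.resize(cv2.cvtColor(t['pixels'],cv2.COLOR_RGB2BGR)[185:235,270:336],None,fx=12,fy=12,interpolation=cv2.INTER_CUBIC)
    for m,a,z,c in((slot,169,160,(0,0,255)),(rec,169,165,(0,0,255)),(seg((100,0),(125,0)),172,12,(0,255,0))):
        for q in pp(t,W(m,a,z)): cv2.circle(o,(int((q[0]-270+.5)*12),int((q[1]-185+.5)*12)),1,c,-1)
    cv2.imwrite('pics/x.png',o)
E
python3 slot.py
```

```text
150 slot 169.0 131 rec 162.0 110 both 162.0 240
155 slot 161.0 129 rec 161.0 110 both 161.0 239
160 slot 160.0 128 rec 161.0 109 both 161.0 237
165 slot 160.0 127 rec 160.0 110 both 160.0 237
170 slot 160.0 126 rec 160.0 108 both 160.0 234
```

View pics/x.png

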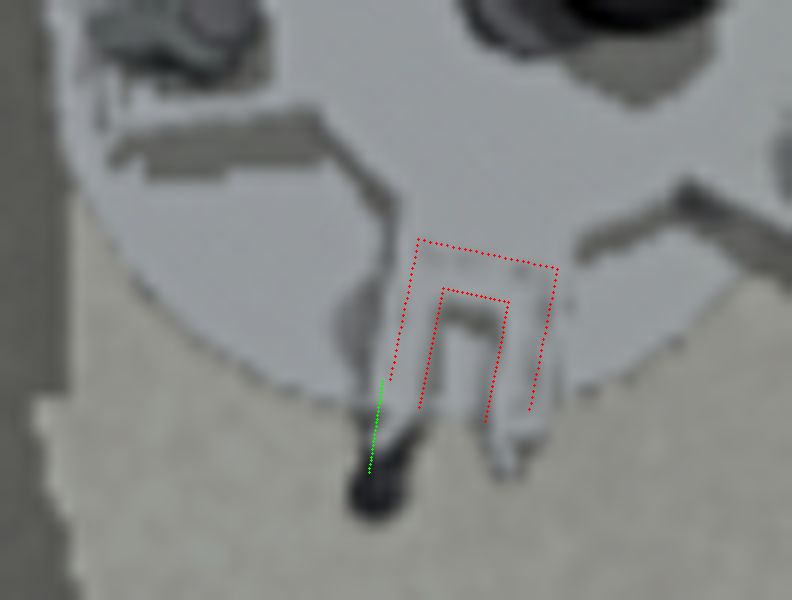

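The overlay shows the slot (crop x ≈ 430–495, y ≈ 320–400) near 171° and the pointer tip at (378,490) near 172°. The cradle is within about 2 mm of the pointer. Next I'll refine the loose pipette's position and estimate the seat height by profiling along the pipette axes.

```bash
python3 - <<'E'
from h import *
from slot import pp,C
np.set_printoptions(precision=1,suppress=True,linewidth=250)
s=eyes.read_camera('scene');t=eyes.read_camera('top')
for n,p in(('s',s),('t',t)):
    for m in eyes.cut_out('pipette',p)[:3]:
        r,c=np.nonzero(m['mask']);print(n,round(m['score'],2),np.array(m['centre']),r.min(),r.max(),c.min(),c.max(),len(r),atz(p,m['centre'],165))
zz=np.arange(195,275,4)
print('z',zz)
g=cv2.cvtColor(s['pixels'],cv2.COLOR_RGB2GRAY).astype(np.float32)
def prof(x,y,d=0):
    q=pp(s,np.c_[np.full(len(zz),x),np.full(len(zz),y),zz.astype(float)]);return cv2.remap(g,q[:,0][None]+d,q[:,1][None],cv2.INTER_LINEAR)[0].astype(int),q[0],q[-1]
print('loose',prof(540,320)[0])
for a in(99,243,27,315):
    for d in(-1,0,1):
        b=prof(C[0]+85*np.cos(np.radians(a)),C[1]+85*np.sin(np.radians(a)),d);print(a,d,b[0],b[1] if d==0 else '')
# loose pipette: width profile of rows in scene and cols in top
for z in(150,170,180,205):
    q=proj(s,[540,320,z]);r=int(round(q[0]));print('scene z',z,q,r,g[r,330:352].astype(int))
gt=cv2.cvtColor(t['pixels'],cv2.COLOR_RGB2GRAY)
print(gt[198:222,126:152])
E
```

```text
s 0.7 [232.3 342.8] 220 243 338 348 197 [541.4 323.8 165. ]
t 0.49 [208.3 136.9] 203 217 130 144 153 [537.8 323.4 165. ]
z [195 199 203 207 211 215 219 223 227 231 235 239 243 247 251 255 259 263 267 271]
loose [ 83  82  83  86  98 122 150 167 172 173 173 174 175 175 173 173 173 174 175 174]
99 -1 [ 68  83  93  88  77  80  88  85  84  95 122 153 168 172 172 172 172 173 173 173] 
99 0 [ 71  87  96  89  73  63  63  67  77  91 116 147 167 172 172 172 172 173 173 172] [230.4 173.3]
99 1 [ 70  87  99  97  86  80  77  72  78  95 116 144 166 172 172 172 173 173 174 172] 
243 -1 [ 87  74  59  51  39  26  31  49  63  69  75  83 101 127 153 170 174 173 172 172] 
243 0 [ 80  59  37  27  23  16  16  20  25  27  30  34  53  87 129 160 173 173 171 171] [206.1 151.7]
243 1 [ 65  44  23  15  15  14  14  15  16  17  19  21  30  56 101 143 168 172 171 171] 
27 -1 [129 153 163 144 109  87  86  83  83  90  99 105 105 111 140 170 180 177 173 176] 
27 0 [108 129 148 140 108  81  76  73  76  88 104 118 117 110 128 161 178 178 175 174] [201.6 179.3]
27 1 [102 115 135 142 129 114 111 104  95 101 119 137 138 
[... 2659 characters left out ...]
 156 151 100  56  53  54  55  41  34  37  37  37  38  39]
 [144 144 144 144 146 149 149 144 144 145 151 155 158 159 117  69  52  55  57  40  33  35  37  37  39  40]
 [145 146 144 144 145 147 147 145 145 147 145 151 155 142  95  57  54  55  55  37  36  36  37  38  39  41]
 [145 145 143 145 145 144 146 148 147 145 129 130 109  80  61  51  54  56  57  38  37  36  37  38  40  39]
 [144 145 146 146 146 143 144 148 148 145 141 142 113  69  52  54  57  56  52  34  33  36  37  40  39  40]
 [146 145 145 147 148 147 145 144 143 143 144 146 118  72  54  55  58  59  52  35  33  36  38  39  40  40]
 [146 146 146 146 145 145 145 144 143 142 144 144 117  71  52  55  56  55  46  33  35  36  37  38  40  42]]
```

```bash
python3 -m inch '[[[0,0,0],-0.8,-0.4],[[0,0,0],-0.8,-0.4],[[0,0,0],-0.82,-0.4],[[-0.4,-0.5,0],0,-0.4],[[-0.4,-0.6,0],0,-0.4],[[-0.5,-0.6,0],0,-0.4],[[-0.5,-0.6,0],0,-0.4],[[-0.4,-0.6,0.3],0,-0.4],[[-0.25,-0.39,0.5],0,-0.4],[[0,0,0.5],0,-0.4]]' | tail -0; python3 go.py 539 322.5 115
```

```text
t 25.1 tcp [538.6 323.  272.6] yaw -0.0006 rp [-3.141e+00 -1.000e-03] j [0.43 0.42 1.42 0.   1.31 2.01] F [0.5 0.5 0.7] M [ 0.02 -0.04 -0.02] op 0.698 g 0.0
units [0.005 0.009 2.627]Exception ignored on flushing sys.stdout:
BrokenPipeError: [Errno 32] Broken pipe
```

```bash
python3 -m inch '[[[0,0,0.5],0,-0.4],[[0,0,0.6],0,-0.4],[[0,0,0.6],0,-0.4],[[0,0,0.5],0,-0.4],[[0,0,0.3],0,-0.4],[[0,0,0.12],0,-0.4],[[0,0,0],0,1],[[0,0,0],0,1],[[0,0,0],0,1],[[0,0,0],0,1]]';  python3 -m inch '[[[0,0,0],0,1],[[0,0,0],0,1],[[0,0,0],0,1],[[0,0,0],0,1],[[0,0,0],0,1],[[0,0,0],0,1],[[0,0,0],0,1],[[0,0,0],0,1],[[0,0,0],0,1],[[0,0,0],0,1]]'; python3 go.py
```

```text
t: 26.35
eef_pos: [539.9, 321.3, 116.3]
tcp_rot: [-3.141, -0.001, -0.003]
ft_force: [-0.0, -0.5, 0.6]
opening: 0.338
grip_force: 0.0
t: 27.6
eef_pos: [540.0, 321.4, 116.2]
tcp_rot: [-3.141, -0.001, -0.003]
ft_force: [-1.1, 1.6, 4.7]
opening: 0.269
grip_force: 30.0
t 27.6 tcp [540.  321.4 116.2] yaw -0.0031 rp [-3.141e+00 -1.000e-03] j [0.43 0.56 1.61 0.   0.97 2.01] F [-1.1  1.6  4.7] M [0.21 0.11 0.01] op 0.269 g 29.99924898147583
```

```bash
python3 -m inch '[[[0,0,-0.1],0,1],[[0,0,-0.2],0,1],[[0,0,-0.3],0,1],[[0,0,-0.3],0,1],[[0,0,-0.3],0,1],[[0,0,-0.3],0,1],[[0,0,-0.3],0,1],[[0,0,-0.2],0,1],[[0,0,-0.1],0,1],[[0,0,0],0,1]]'; python3 go.py; python3 look.py l pipette; python3 -m inch '[[[0,0.2,0],0,1],[[-0.1,0.5,0],0,1],[[-0.1,0.6,0],0,1],[[-0.1,0.6,0],0,1],[[-0.1,0.6,0],0,1],[[-0.1,0.6,0],0,1],[[-0.1,0.6,0],0,1],[[-0.1,0.6,0],0,1],[[-0.1,0.6,0],0,1],[[-0.1,0.6,0],0,1]]'; python3 -m inch '[[[-0.1,0.6,0],0.6,1],[[-0.1,0.6,0],0.6,1],[[0,0.6,0],0.6,1],[[0,0.5,0],0,1],[[0,0.2,0],0,1],[[0,0,0.3],0,1],[[0,0,0.4],0,1],[[0,0,0.4],0,1],[[0,0,0.2],0,1],[[0,0,0.05],0,1]]'; python3 go.py 471.5 -157.5 160
```

```text
t: 28.85
eef_pos: [539.8, 321.2, 242.0]
tcp_rot: [3.141, -0.0, -0.003]
ft_force: [0.3, -0.0, -1.4]
opening: 0.269
grip_force: 30.0
t 28.85 tcp [539.8 321.2 242. ] yaw -0.0032 rp [ 3.141 -0.   ] j [ 0.43  0.44  1.46 -0.    1.24  2.01] F [ 0.3 -0.  -1.4] M [-0.02 -0.    0.01] op 0.269 g 29.994685649871826
28.95
pipette [(array([210., 347.]), 0.78)] []
t: 30.3
eef_pos: [484.1, -10.2, 241.9]
tcp_rot: [3.141, -0.0, -0.003]
ft_force: [0.0, -0.1, -1.0]
opening: 0.271
grip_force: 30.0
t: 31.55
eef_pos: [460.0, -157.2, 160.7]
tcp_rot: [-3.141, 0.001, -0.16]
ft_force: [0.2, -0.2, 0.2]
opening: 0.267
grip_force: 30.0
t 31.55 tcp [ 460.  -157.2  160.7] yaw -0.16 rp [-3.141e+00  1.000e-03] j [-0.47  0.31  1.91 -0.    0.92  1.27] F [ 0.2 -0.2  0.2] M [ 0.02  0.05 -0.03] op 0.267 g 29.994892179965973
units [ 0.19  -0.026  0.011]
```

```bash
python3 - <<'E'
from h import *
np.set_printoptions(precision=1,suppress=True,linewidth=250)
e=env.state();x,y,z=e['eef_pos'];col=z+11.8;a=e['tcp_rot'][2]
for n in('scene','top'):
    p=eyes.read_camera(n);g=cv2.cvtColor(p['pixels'],cv2.COLOR_RGB2GRAY).astype(int)
    for m in eyes.cut_out('pipette',p)[:2]: print(n,round(m['score'],2),np.array(m['centre']),m['mask'].sum())
    for w in eyes.spot_point('pipette',p)[:2]: print(n,w['score'],np.array(w['centre']))
    for dz in(-110,-80,-50,-25,0,30):
        q=proj(p,[x,y,col+dz]);q2=proj(p,[x+5*np.cos(a),y+5*np.sin(a),col+dz]);r,c=np.round(q).astype(int)
        print(n,dz,q,'+5x',q2-q,'cols from',c-8,g[r,c-8:c+9])
    save(p,'ins_%s.png'%n)
E
```

```text
scene 0.59 [153.7 248.4]
scene -110 [177.  249.5] +5x [ 0.5 -1. ] cols from 241 [104 104 105 104 104 104 103  99  92  94 102 106 106 105 105 106 105]
scene -80 [170.9 249.3] +5x [ 0.5 -1.1] cols from 241 [105 104 104 104 105 104 101  94  90  90  94 102 104 104 103 104 104]
scene -50 [164.6 249.1] +5x [ 0.5 -1.1] cols from 241 [142 130 119 108 104 103  97  90  88  89  93 101 103 103 103 104 105]
scene -25 [159.3 249. ] +5x [ 0.5 -1.1] cols from 241 [167 167 167 168 168 167 149 110  90 110 144 163 168 168 167 166 166]
scene 0 [153.8 248.8] +5x [ 0.5 -1.1] cols from 241 [169 170 169 157 129  94  78  75  74  75  86 115 148 164 168 168 166]
scene 30 [147.1 248.6] +5x [ 0.5 -1.1] cols from 241 [171 168 151 120  95  86  76  56  29   9  13  34  75 127 163 172 172]
top -110 [235.9 300.7] +5x [-1.6  0.3] cols from 293 [29 30 29 32 27  9  1  3  9  5  6  7  9 14 22 29 35]
top -80 [236.6 302.2] +5x [-1.6  0.3] cols from 294 [30 29 30 23  7  2  6  7  8  8  7 11 14 24 34 35 18]
top -50 [237.3 303.8] +5x [-1.7  0.3] cols from 296 [30 23  7  2  6  7  8  8  7 11 14 24 34 35 18 25 35]
top -25 [237.9 305.2] +5x [-1.7  0.3] cols from 297 [24  4  4 10  6  3 10  6 11 18 30 34 25 18 30 35 35]
top 0 [238.5 306.7] +5x [-1.8  0.3] cols from 299 [ 4  9  5  6  8  9 13 24 34 33 17 21 33 35 34 34 35]
top 30 [239.3 308.5] +5x [-1.8  0.3] cols from 301 [ 5  6  8  9 13 24 34 33 17 21 33 35 34 34 35 34 35]
```

```bash
python3 -m inch '[[[0.1,-0.02,0],0,1],[[0.17,0,0],0,1],[[0.17,0,0],0,1],[[0.17,0,0],0,1],[[0.15,0,0],0,1],[[0.15,0,0],0,1],[[0.13,0,0],0,1],[[0.12,0,0],0,1],[[0.1,0,0],0,1],[[0,0,0],0,1]]'; python3 go.py 535.6 -168.1 160
```

```text
t: 33.1
eef_pos: [535.4, -168.3, 160.9]
tcp_rot: [3.142, -0.0, -0.16]
ft_force: [0.2, -0.2, -1.0]
opening: 0.27
grip_force: 30.0
t 33.1 tcp [ 535.4 -168.3  160.9] yaw -0.1602 rp [ 3.142 -0.   ] j [-0.42  0.42  1.74  0.    0.99  1.31] F [ 0.2 -0.2 -1. ] M [ 0.21 -0.13  0.02] op 0.27 g 29.995196163654327
units [ 0.003 -0.005  0.015]
```

```bash
python3 -m inch '[[[0,0,0.02],0,1],[[0,0,0.02],0,1],[[0,0,0.02],0,1],[[0,0,0.02],0,1],[[0,0,0.02],0,1],[[0,0,0.02],0,1],[[0,0,0.01],0,1],[[0,0,0.01],0,1],[[0,0,0],0,1],[[0,0,0],0,1]]'; python3 go.py
```

```text
t: 34.35
eef_pos: [534.9, -168.3, 152.5]
tcp_rot: [3.142, 0.0, -0.16]
ft_force: [0.3, 1.0, -0.5]
opening: 0.268
grip_force: 30.0
t 34.35 tcp [ 534.9 -168.3  152.5] yaw -0.1602 rp [3.142 0.   ] j [-0.42  0.43  1.75 -0.    0.97  1.31] F [ 0.3  1.  -0.5] M [ 0.31 -0.11 -0.03] op 0.268 g 29.994832277297974
```

```bash
python3 -m inch '[[[0,0,0.01],0,1],[[0,0,0.01],0,1],[[0,0,0.01],0,1],[[0,0,0.01],0,1],[[0,0,0],0,1],[[0,0,0],0,1],[[0,0,0],0,1],[[0,0,0],0,1],[[0,0,0],0,1],[[0,0,0],0,1]]'; python3 go.py
```

```text
t: 35.6
eef_pos: [534.9, -168.3, 150.1]
tcp_rot: [3.142, 0.0, -0.16]
ft_force: [0.2, 0.9, -1.0]
opening: 0.266
grip_force: 30.0
t 35.6 tcp [ 534.9 -168.3  150.1] yaw -0.1603 rp [3.142 0.   ] j [-0.42  0.43  1.75 -0.    0.97  1.31] F [ 0.2  0.9 -1. ] M [ 0.37 -0.09  0.01] op 0.266 g 29.994624853134155
```

```bash
python3 -m inch '[[[0,0,0.01],0,1],[[0,0,0.01],0,1],[[0,0,0.01],0,1],[[0,0,0.01],0,1],[[0,0,0],0,1],[[0,0,0],0,1],[[0,0,0],0,1],[[0,0,0],0,1],[[0,0,0],0,1],[[0,0,0],0,1]]'|egrep 'eef|ft'; python3 go.py
```

```text
eef_pos: [534.9, -168.3, 147.7]
ft_force: [1.7, 1.6, -1.5]
t 36.85 tcp [ 534.9 -168.3  147.7] yaw -0.1602 rp [3.141 0.   ] j [-0.42  0.43  1.75 -0.    0.96  1.31] F [ 1.7  1.6 -1.5] M [ 0.28 -0.1   0.01] op 0.267 g 29.994623064994812
```

```bash
python3 -m inch '[[[0,0,0.01],0,1],[[0,0,0.01],0,1],[[0,0,0.01],0,1],[[0,0,0],0,1],[[0,0,0],0,1],[[0,0,0],0,1],[[0,0,0],0,1],[[0,0,0],0,1],[[0,0,0],0,1],[[0,0,0],0,1]]'|egrep 'eef|ft'; python3 go.py
```

```text
eef_pos: [534.9, -168.3, 145.9]
ft_force: [0.4, 0.6, -2.0]
t 38.1 tcp [ 534.9 -168.3  145.9] yaw -0.1602 rp [3.141 0.   ] j [-0.42  0.43  1.75 -0.    0.96  1.31] F [ 0.4  0.6 -2. ] M [ 0.3  -0.05  0.02] op 0.269 g 29.99468833208084
```

Collar at ≈157.7 mm with no contact yet, so I keep lowering.

```bash
python3 -m inch '[[[0,0,0.01],0,1],[[0,0,0.01],0,1],[[0,0,0.01],0,1],[[0,0,0],0,1],[[0,0,0],0,1],[[0,0,0],0,1],[[0,0,0],0,1],[[0,0,0],0,1],[[0,0,0],0,1],[[0,0,0],0,1]]'|egrep 'eef|ft'; python3 go.py
```

```text
eef_pos: [534.9, -168.3, 144.1]
ft_force: [0.6, 1.3, -1.8]
t 39.35 tcp [ 534.9 -168.3  144.1] yaw -0.1602 rp [3.142 0.   ] j [-0.42  0.43  1.76 -0.    0.95  1.31] F [ 0.6  1.3 -1.8] M [ 0.32 -0.08 -0.01] op 0.268 g 29.99448537826538
```

```bash
python3 -m inch '[[[0,0,0.01],0,1],[[0,0,0.01],0,1],[[0,0,0.01],0,1],[[0,0,0],0,1],[[0,0,0],0,1],[[0,0,0],0,1],[[0,0,0],0,1],[[0,0,0],0,1],[[0,0,0],0,1],[[0,0,0],0,1]]'|egrep 'eef|ft'; python3 go.py
```

```text
eef_pos: [534.9, -168.3, 142.3]
ft_force: [0.6, 1.8, -1.1]
t 40.6 tcp [ 534.9 -168.3  142.3] yaw -0.1602 rp [3.141 0.   ] j [-0.42  0.44  1.76 -0.    0.95  1.31] F [ 0.6  1.8 -1.1] M [ 0.3  -0.06  0.  ] op 0.267 g 29.994767904281616
```

```bash
python3 -m inch '[[[0,0,0.01],0,1],[[0,0,0.01],0,1],[[0,0,0.01],0,1],[[0,0,0],0,1],[[0,0,0],0,1],[[0,0,0],0,1],[[0,0,0],0,1],[[0,0,0],0,1],[[0,0,0],0,1],[[0,0,0],0,1]]'|egrep 'eef|ft'; python3 go.py
```

```text
eef_pos: [534.9, -168.3, 140.5]
ft_force: [0.8, 1.5, -1.9]
t 41.85 tcp [ 534.9 -168.3  140.5] yaw -0.1602 rp [ 3.142 -0.   ] j [-0.42  0.44  1.76 -0.    0.94  1.31] F [ 0.8  1.5 -1.9] M [ 0.35 -0.04 -0.  ] op 0.269 g 29.994615018367767
```

```bash
python3 -m inch '[[[0,0,0.01],0,1],[[0,0,0.01],0,1],[[0,0,0.01],0,1],[[0,0,0],0,1],[[0,0,0],0,1],[[0,0,0],0,1],[[0,0,0],0,1],[[0,0,0],0,1],[[0,0,0],0,1],[[0,0,0],0,1]]'|egrep 'eef|ft'; python3 go.py
```

```text
eef_pos: [534.9, -168.3, 138.7]
ft_force: [0.5, 1.7, -1.3]
t 43.1 tcp [ 534.9 -168.3  138.7] yaw -0.1603 rp [ 3.142 -0.   ] j [-0.42  0.44  1.76 -0.    0.94  1.31] F [ 0.5  1.7 -1.3] M [ 0.34 -0.08  0.04] op 0.268 g 29.9947589635849
```

```bash
python3 -m inch '[[[0,0,0.01],0,1],[[0,0,0.01],0,1],[[0,0,0],0,1],[[0,0,0],0,1],[[0,0,0],0,1],[[0,0,0],0,1],[[0,0,0],0,1],[[0,0,0],0,1],[[0,0,0],0,1],[[0,0,0],0,1]]'|egrep 'eef|ft'; python3 go.py
```

```text
eef_pos: [535.1, -168.5, 138.3]
ft_force: [-1.9, 1.7, 6.6]
t 44.35 tcp [ 535.1 -168.5  138.3] yaw -0.1602 rp [ 3.141e+00 -1.000e-03] j [-0.42  0.44  1.76 -0.    0.94  1.31] F [-1.9  1.7  6.6] M [ 0.32  0.38 -0.01] op 0.27 g 30.000506937503815
```

The deck now carries it (+8 N at collar ≈150 mm), so it is seated. I'll release and check.

```bash
python3 -m inch '[[[0,0,-0.005],0,1],[[0,0,0],0,-0.4],[[0,0,0],0,-0.4],[[0,0,0],0,-0.4],[[0,0,0],0,-0.4],[[0,0,0],0,-0.4],[[0,0,0],0,-0.4],[[0,0,0],0,-0.4],[[0,0,0],0,-0.4],[[0,0,0],0,-0.4]]'; python3 -m inch '[[[0,0,-0.1],0,-0.4],[[0,0,-0.2],0,-0.4],[[0,0,-0.4],0,-0.4],[[0,0,-0.5],0,-0.4],[[0,0,-0.5],0,-0.4],[[0,0,-0.5],0,-0.4],[[0,0,-0.5],0,-0.4],[[0,-0.4,-0.3],0,-0.4],[[0,-0.6,0],0,-0.4],[[0,-0.6,0],0,-0.4]]';python3 -m inch '[[[0,-0.6,0],0,-0.4],[[0,-0.6,0],0,-0.4],[[0,-0.6,0],0,-0.4],[[0,-0.6,0],0,-0.4],[[0,-0.4,0],0,-0.4],[[0,0,0],0,-0.4],[[0,0,0],0,-0.4],[[0,0,0],0,-0.4],[[0,0,0],0,-0.4],[[0,0,0],0,-0.4]]'; python3 look.py z pipette cradle front; python3 ang.py
```

```text
t: 45.6
eef_pos: [534.9, -168.3, 137.8]
tcp_rot: [3.141, 0.0, -0.16]
ft_force: [-0.7, -0.2, 0.4]
opening: 0.698
grip_force: 0.0
t: 46.85
eef_pos: [550.2, -72.6, 319.1]
tcp_rot: [3.141, -0.001, -0.161]
ft_force: [0.8, -0.3, 0.7]
opening: 0.703
grip_force: 0.0
t: 48.1
eef_pos: [577.1, 91.9, 317.9]
tcp_rot: [3.142, -0.0, -0.161]
ft_force: [-0.2, -0.1, -0.6]
opening: 0.699
grip_force: 0.0
48.2
pipette [(array([166., 232.]), 0.41)] [(array([210., 307.]), 0.45)]
    [ 540.7 -162.7  155.4] [1.9 1.9]
cradle [(array([193., 233.]), 0.64)] [(array([207., 304.]), 0.66), (array([140., 199.]), 0.2)]
    [ 547.6 -167.8   29. ] [6.3 6.3]
    [733.2 113.4 311.5] [33.6 33.6]
front [(array([190., 238.]), 0.63)] [(array([224., 299.]), 0.98)]
    [ 503.2 -165.4   16.5] [9.3 9.3]
scene front 0.7 [190.5 239.2] [ 504.7 -171.3] r 115 ang 175.3
scene cradle 0.68 [193.8 235. ] [ 537.4 -159.8] r 85 ang 165.8
scene mouth 0.74 [192.6 238.8] [ 522.3 -154.4] r 101 ang 164.9
top front 0.71 [224.4 299.8] [ 494. -162.] r 127 ang 171.5
top cradle 0.94 [208.1 308.4] [ 547.4 -188. ] r 73 ang 185.8
top mouth 0.82 [219.4 301. ] [ 510.5 -164.2] r 110 ang 171.4
scene front 0.79 [188.2 239.2] [ 495.1 -181.6] r 125 ang 180.4
scene cradle 0.92 [193.8 231.7] [ 546.3 -169. ] r 74 ang 170.9
scene mouth 0.59 [190.2 240.5] [ 507.7 -160.1] r 114 ang 169.6
top front 0.37 [187.3 305.4] [ 615.4 -179.4] r 5 ang 163.4
top cradle 0.68 [206.8 304.5] [ 551.4 -175.3] r 69 ang 175.4
top mouth 0.69 [219.5 297.1] [ 510.  -151.5] r 113 ang 165.1
49.3
```

```bash
python3 - <<'E'
from h import *
np.set_printoptions(precision=1,suppress=True,linewidth=250)
for n in('scene','top'):
    p=eyes.read_camera(n);g=cv2.cvtColor(p['pixels'],cv2.COLOR_RGB2GRAY).astype(int)
    for m in eyes.cut_out('pipette',p)[:3]: print(n,round(m['score'],2),np.array(m['centre']),m['mask'].sum(),atz(p,m['centre'],190))
    for z in(100,153,175,195,222,230,236,242):
        q=proj(p,[535,-168.3,z]);r,c=np.round(q).astype(int);print(n,z,q,c-8,g[r,c-8:c+9])
E
python3 go.py
```

```text
scene 100 [176.8 233. ] 225 [177 164 128  81  59  61  62  58  66 104 148 169 172 170 168 169 170]
scene 153 [165.5 232.3] 224 [174 170 159 131  98  82  80  84  96 118 128 123 125 142 156 166 169]
scene 175 [160.6 231.9] 224 [168 168 169 167 147 111  94  98 101  99 102 125 156 167 170 171 171]
scene 195 [156.1 231.7] 224 [167 169 168 157 129 100  96 100 102 101 104 129 159 169 169 170 170]
scene 222 [149.9 231.3] 223 [170 169 170 171 171 166 147 109  74  92 137 165 165 161 167 172 173]
scene 230 [148.  231.2] 223 [169 169 170 170 169 156 123  90  78  85 117 155 171 173 171 172 173]
scene 236 [146.6 231.1] 223 [169 169 170 171 170 163 139 111  99 105 129 158 171 172 172 173 174]
scene 242 [145.2 231. ] 223 [169 169 169 169 170 171 169 163 161 163 167 171 172 172 171 171 171]
top 0.73 [212.8 311.7] 130 [ 532.7 -167.8  190. ]
top 100 [211.9 306.4] 298 [109 102  93  93 136 136 137 113  93  54  68 114 149 133  82  76  76]
top 153 [212.  309.5] 302 [136 136 137 113  93  54  68 114 149 133  82  76  76  73  70  88 126]
top 175 [212.  310.9] 303 [136 137 113  93  54  68 114 149 133  82  76  76  73  70  88 126 144]
top 195 [212.  312.2] 304 [137 113  93  54  68 114 149 133  82  76  76  73  70  88 126 144 143]
top 222 [212.  314.1] 306 [ 93  54  68 114 149 133  82  76  76  73  70  88 126 144 143 143 143]
top 230 [212.  314.6] 307 [ 54  68 114 149 133  82  76  76  73  70  88 126 144 143 143 143 143]
top 236 [212.  315.1] 307 [ 54  68 114 149 133  82  76  76  73  70  88 126 144 143 143 143 143]
top 242 [212.  315.5] 308 [ 68 114 149 133  82  76  76  73  70  88 126 144 143 143 143 143 144]
t 49.5 tcp [577.   92.3 317.8] yaw -0.1602 rp [ 3.141 -0.   ] j [ 0.05  0.32  1.45 -0.    1.37  1.78] F [-0.1 -0.   0.5] M [ 0.03 -0.03 -0.03] op 0.702 g 0.0
```

```bash
python3 -c "
from cell import env
print(env.job_done())"
```

```text
the job is handed in; nothing more can be done
None
```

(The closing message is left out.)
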